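Put the opener and the peeler away in the drawer tray

TASK

Two tools are to go from the sloping three-lane cutlery holder into the flat two-pocket drawer tray beside it: first lay the bottle opener in the pocket marked with one stud, and after that lay the peeler in the pocket marked with two studs. Each must lie flat on the floor of its pocket with its working end towards the studs, and must be laid down, not dropped. Leave the spoon in its lane and do not disturb the lemon, the garlic, the mug or the jam jar.

Things in the scene. Friction and masses are not known exactly. Their poses are not given: they have to be found in the camera images.
- opener: bottle opener, thick black handle and flat steel head, 174x41x20 mm, 0.08 kg, loose in any lane of the holder. Origin: middle of its length, on its underside; x from handle to head, z out of its top. Handle x -87 to +18 mm, 24 wide (y), 19 thick; head x +43 to +87, 41 wide, 5 thick. The handle is rounded below: at rest the head points up by 0.1 rad and it may roll 0.15. Grip the handle across y.
- peeler: peeler, yellow handle and slim steel blade, 170x25x18 mm, 0.08 kg, loose in any lane of the holder. Origin: middle of its length, on its underside; x from handle to blade, z out of its top. Handle x -85 to +20 mm, 24 wide (y), 17 thick; blade to x +85, 14 wide, 6 thick. At rest the blade points up by 0.075 rad. Grip the handle across y.
- spoon: steel table spoon, 188 x 39 x 16 mm, loose in the remaining lane of the holder, to be left there. Origin at the middle of its length on its underside, x along its length, z out of its top.
- holder: fixed wooden holder, 214x232 mm. Origin under its centre on the worktop, x away from the robot. Floor slopes up along +x by 0.30 rad, 48 mm high at the centre. 3 lanes at y -76, 0, +76 mm, 72 wide, 206 long. Walls 4 mm, 24 above the floor, cut away to the floor over the middle 90 mm for fingers; end lips 22 (near), 30 mm (far). Handles lie at the low near end.
- tray: fixed flat wooden tray, two pockets. Origin on the worktop under the pockets' middle; x along the pockets to the marked far rim. Walls 4 mm thick, 22 mm above the worktop, cut away to the floor over the middle 90 mm of length; far rim 28 mm broad with dark steel studs: one behind the left (+y) pocket, two behind the right.
- pocket_one (a point): centre of the floor of the tray's pocket marked with one stud, 6 mm above the worktop; axes as the tray's: x points along the pocket towards the stud. The pocket is 200 mm long and 60 mm wide inside, its walls 16 mm high.
- pocket_two (a point): centre of the floor of the tray's pocket marked with two studs, 6 mm above the worktop; same axes, size and walls as pocket_one.
- opener_head (a point): point in the opener's steel head, 70 mm along +x from its origin, 3 mm above its underside
- peeler_head (a point): point in the peeler's blade, 70 mm along +x from its origin, 3 mm above its underside
- lemon: lemon, 71 x 53 x 51 mm, a bystander in front of the sink; origin under its centre
- garlic: garlic bulb, 56 mm across and high, a bystander behind the work; origin under its centre
- mug: two-tone mug with a handle, 92 x 127 x 93 mm, a bystander behind the work; origin under its centre
- jam_jar: jam jar, 68 mm across, 84 mm high, a bystander behind the work; origin under its centre

How it is judged:
By the outcome, as a careful person would: the job done as asked, in the order asked, and still so for the second after the job is handed in, with the robot touching nothing.
It also fails if it takes over 64 s, if anything falls off the work surface, if the arm or the gripper's body presses on something with over 40 N, if the wrist force passes 120 N, or if a joint passes its speed limit or range.

ROBOT

A 7-joint arm with a two-finger parallel gripper is mounted at the origin on a cart in front of the work surface, level with it; the furniture and walls round the work are solid. World frame = base frame: x ahead of the robot, y to its left, z up, the work surface at z = 0. Lengths are in m, angles in rad, forces in N, time in s.
With the tool pointing down it reaches from about 0.425 to 0.875 m from the base axis. Payload 8.4 kg.
Tool frame: the origin (TCP) lies at the very end of the fingers, on their centre line; the grasp point (between the pads) lies robot.tcp_to_grasp behind it (robot.tcp_to_grasp is the distance from the TCP to the grasp point, in m); y points along the fingers, z is the direction in which the jaws open and shut, and the axes are right-handed (so a half turn about y gives the same grasp; the last joint's range is limited). The gripper opens to 87 mm and grips with 3 to 60 N. Pads are 19 mm wide; open, the fingers measure 117 mm over their backs; the gripper's body (75 mm by 190 mm) begins 51 mm behind the grasp point.
Start: joints at [-1.433, 0.333, 0.04, 1.465, -0.013, 1.343, -0.059], TCP at [0.152, 0.632, 0.223] pointing down, gripper open.
Joint ranges: [-2.58, 2.58], [-0.38, 2.09], [-1.3, 1.39], [0.25, 2.4], [-1.5, 4.64], [0.08, 2.09], [-2.65, 2.65]. Speed limits (rad/s): [2.22, 2.22, 2.79, 2.79, 3.14, 3.14, 3.14].

INTERFACE

Orientations are given as a unit quaternion [x, y, z, w].
In Python, from rig import status, capture, get_calibration, job, robot gives the robot as it stands. The module is installed in compiled form; this text tells all that it offers.
- The arm moves only by the tool servo_tool, never from a script. Its argument "plan" is a list of rows, each a list of 7 numbers: the closure in counts, from 0 (fully open) to 255 (shut), then the shift along the tool's x, y, z in mm, then the turn, a rotation vector about the tool's x, y, z in degrees. A call has 1 to 20 rows; each row is the pose to reach, as a shift and turn from the pose commanded when the call began, along the tool's axes at that moment; what a row does not reach only later rows make up. A row lasts 1/12 s, in which the tool goes at most 41.7 mm and 7.16 degrees, less where a joint would pass 70% of its speed; a pose out of reach is approached as far as the arm can. A call with a gripper value outside its range is refused whole. The fingers move at their own pace and stop on an object; "newtons" is the grip in N (left out, the last holds). Time passes only in rows, so rows that repeat a pose let the fingers close. It gives the time, the measured TCP pose, the force and the opening at its end, in the units of the state.
- status.get_state(): the state, without advancing time (a new reading comes with each control period).
- capture(name): name is "scene" or "top"; returns (picture, depth): 420x560x3 uint8, red, green, blue; 420x560 float32, m along the optical axis (not along the pixel's ray), 0 where there is no reading.
- get_calibration(name): a dict with "K" (3x3 intrinsics, pixels), "pose" (4x4, takes a point from camera to world coordinates). Camera axes: x right, y up, looking along -z (the intrinsics and any distortion apply to the point x, -y, -z); pixel columns grow to the right and rows downward; lengths in m; the calibration is good to about 2 mm. A picture is of the moment at which its call begins. get_calibration takes no time and is no camera call.
- job.sign_off(): hands the job in, once; it reports no verdict.
The state is a dict: "time_s": time; "joint_pos": joint angles; "qd": joint speeds; "tau": joint torques, N m; "ee_pos": TCP position; "eef_rot": TCP orientation; "force": force on the tool from outside, world axes, zero at the start; "torque": the same for the moment, N m; "width": opening from 0.0 (shut) to 1.0 (fully open).
Only numpy, scipy, OpenCV 4.12 (cv2) and the standard library are available. Lean on these libraries where they do the work, as an engineer would, in place of code of your own. Each camera call takes 0.05 s, during which the arm holds its last target. There are 200 camera calls.

## Working session

There is one attempt and no reset: what is moved stays moved. The work goes in short steps, Python scripts to look and compute and a tool call to move; the robot and the scene stay as the last step left them, time stands still between calls to the robot, and variables do not carry over. Pictures are saved under pics/ and viewed, about 8 in all and at most 12, crops included, and the job is handed in when it is done.

Besides the shell and the picture viewer there is one more tool, called after "Emit:" as name([rows], argument=value, ...), one row to a line, values as JSON. servo_tool: Moves the arm, as the interface text tells. Its arguments: {"type":"object","properties":{"plan":{"type":"array"},"newtons":{"type":"number"}},"required":["plan"]}

```bash
mkdir -p pics; cat > h.py <<'E'
import numpy as np, cv2
from rig import status, capture, get_calibration, job, robot
def grab(name,tag):
    p,d=capture(name); cv2.imwrite(f'pics/{tag}.png',p[:,:,::-1]); np.savez(f'{tag}.npz',p=p,d=d); return p,d
def cloud(d,name):
    c=get_calibration(name);K=c['K'];T=np.array(c['pose'])
    v,u=np.mgrid[:d.shape[0],:d.shape[1]]
    P=np.stack([(u-K[0][2])/K[0][0]*d,-(v-K[1][2])/K[1][1]*d,-d],-1)
    return P@T[:3,:3].T+T[:3,3]
E
python3 - <<'E'
from h import *
for n in('scene','top'):
    grab(n,n+'0'); c=get_calibration(n); print(c)
print(status.get_state(), robot.tcp_to_grasp)
a=cv2.imread('pics/scene0.png');b=cv2.imread('pics/top0.png')
E
```

```text
{'K': array([[465.11831239,   0.        , 283.6565848 ],
       [  0.        , 465.11831239, 211.73809474],
       [  0.        ,   0.        ,   1.        ]]), 'pose': array([[ 0.63184588,  0.48795818, -0.60221889, -0.14845749],
       [-0.7749784 ,  0.41113834, -0.47997265, -0.46645854],
       [ 0.0133887 ,  0.76997538,  0.63793312,  0.83161142],
       [ 0.        ,  0.        ,  0.        ,  1.        ]])}
{'K': array([[445.75904378,   0.        , 284.06139791],
       [  0.        , 445.75904378, 208.36789046],
       [  0.        ,   0.        ,   1.        ]]), 'pose': array([[-0.01467144,  0.98117965, -0.19253892,  0.33463834],
       [-0.99981918, -0.01672558, -0.0090476 ,  0.08892436],
       [-0.01209765,  0.19237137,  0.98124763,  1.24094441],
       [ 0.        ,  0.        ,  0.        ,  1.        ]])}
{'time_s': 0.1, 'joint_pos': array([-1.43321626,  0.33387385,  0.03987083,  1.46619425, -0.0133661 ,
        1.34328105, -0.05849352]), 'qd': array([ 9.91135705e-04,  2.06890934e-04,  4.49010959e-04, -3.33877300e-03,
        6.87086580e-06, -9.80691032e-04, -1.40831906e-05]), 'tau': array([ 4.22702651e-03, -6.57807827e+01,  1.33999955e+00, -4.04712975e+01,
       -5.97202359e-02,  4.09583095e-02,  5.30163834e-05]), 'ee_pos': array([0.15240913, 0.63144253, 0.22172087]), 'eef_rot': array([ 0.70268393, -0.08353412,  0.08350326, -0.70162992]), 'force': array([ 0.20333441,  0.30467315, -0.30406768]), 'torque': array([-0.01993665,  0.03894989,  0.00333218]), 'width': 1.0029082245547973} 0.0187
```

View pics/top0.png

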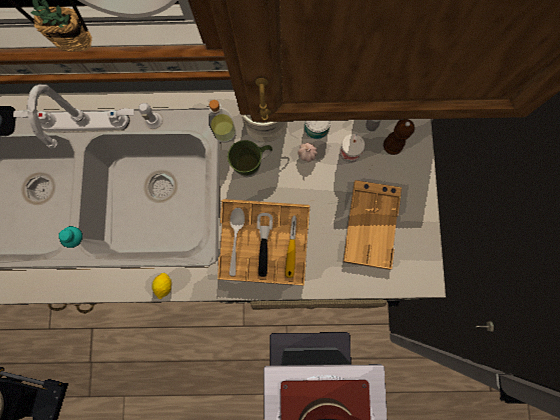

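View pics/scene0.png

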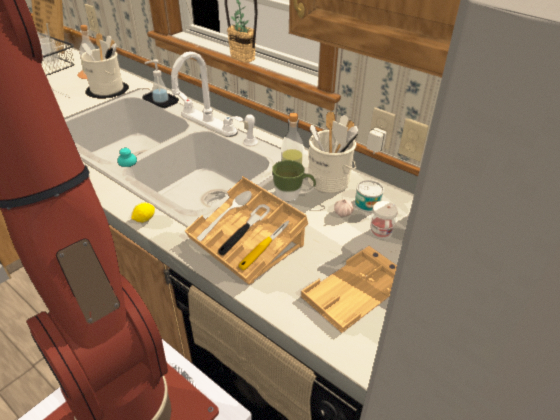

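The top view shows the opener in the middle lane (handle at 263,255, head at 265,220), the peeler in the right lane (291,260) and the spoon in the left lane. The tray is around (372,228), with its studs at about (365–397,188). The scene view agrees.

```bash
python3 - <<'E'
from h import *
from scipy.spatial.transform import Rotation as R
z=np.load('top0.npz');p=z['p'];P=cloud(z['d'],'top')
hsv=cv2.cvtColor(p,cv2.COLOR_RGB2HSV)
roi=np.zeros(p.shape[:2],bool);roi[200:290,215:312]=1
def fit(m,nm):
    m=cv2.morphologyEx(m.astype(np.uint8),cv2.MORPH_OPEN,np.ones((2,2)))
    n,l,s,c=cv2.connectedComponentsWithStats(m);k=1+s[1:,4].argmax();m=l==k
    Q=P[m];c=Q.mean(0);w,v=np.linalg.eigh(np.cov((Q-c)[:,:2].T));a=v[:,1]*np.sign(v[0,1]);t=(Q-c)[:,:2]@a; b=np.polyfit(t,Q[:,2],1)
    y=(Q-c)[:,:2]@[-a[1],a[0]]
    print(nm,s[k],'c',c.round(4),'yaw',np.arctan2(a[1],a[0]).round(3),'t',t.min().round(3),t.max().round(3),'w',np.ptp(y).round(3),'zslope',b.round(3),'ends',(c[:2]+a*t.min()).round(3),(c[:2]+a*t.max()).round(3))
fit(roi&(hsv[...,2]<60),'black')
fit(roi&(hsv[...,0]>20)&(hsv[...,0]<32)&(hsv[...,1]>200)&(hsv[...,2]>120),'yellow')
# tray studs
roi=np.zeros(p.shape[:2],bool);roi[178:200,345:406]=1
n,l,s,c=cv2.connectedComponentsWithStats((roi&(hsv[...,2]<70)).astype(np.uint8))
for k in range(1,n):
    if s[k,4]>3: print('stud',c[k].round(1),s[k,4],P[l==k].mean(0).round(4))
# wooden regions
for nm,(r0,r1,c0,c1),zlo in (('tray',(175,275,338,410),.015),('tray',(175,275,338,410),.003),('holder',(195,292,212,315),.02)):
    S=P[r0:r1,c0:c1];hs=hsv[r0:r1,c0:c1]
    q=(S[...,2]>zlo)&(hs[...,1]>90);
    n,l,s,c=cv2.connectedComponentsWithStats(q.astype(np.uint8),connectivity=8)
    Q=S[l==1+s[1:,4].argmax()]
    r=cv2.minAreaRect(Q[:,:2].astype(np.float32)*1000);print(nm,zlo,r,cv2.boxPoints(r).round(0).tolist())
print('table z',np.median(P[240:280,320:335,2]))
for u in (248,278,):
    print(u,[P[v,u].round(3).tolist() for v in range(205,288,10)])
print('tray floor',[P[v,u].round(3).tolist() for v,u in((210,360),(250,357),(210,384),(250,382))])
print(R.from_quat([ 0.70268393, -0.08353412,  0.08350326, -0.70162992]).as_matrix().round(3))
# overhang
print('cabinet',[P[v,u].round(3).tolist() for v,u in((115,280),(115,400),(100,350))])
cv2.imwrite('pics/crop0.png',cv2.resize(p[165:300,205:415,::-1],None,fx=3.8,fy=3.8,interpolation=cv2.INTER_CUBIC))
E
```

```text
black [259 240   9  38 283] c [0.4296 0.156  0.0591] yaw 0.025 t -0.097 0.052 w 0.08 zslope [-1.172  0.059] ends [0.333 0.154] [0.482 0.157]
yellow [288 240   8  30 151] c [0.4431 0.0804 0.0534] yaw -0.068 t -0.038 0.037 w 0.019 zslope [0.34  0.053] ends [0.405 0.083] [0.48  0.078]
stud [365.8 186.2] 17 [ 0.6328 -0.1299  0.0246]
stud [384.4 188.9] 17 [ 0.6241 -0.1814  0.0243]
stud [392.8 190.2] 17 [ 0.6201 -0.2047  0.024 ]
stud [356.5 190.2] 4 [ 0.6244 -0.1052  0.0124]
stud [380.5 194. ] 6 [ 0.6121 -0.1719  0.0136]
stud [388.5 195. ] 4 [ 0.608  -0.1935  0.0169]
tray 0.015 ((474.5448303222656, -82.46099853515625), (148.95387268066406, 416.6532287597656), 58.89769744873047) [[258.0, -39.0], [614.0, -254.0], [691.0, -126.0], [335.0, 89.0]]
tray 0.003 ((460.83856201171875, -105.18014526367188), (202.020751953125, 416.6532287597656), 58.897705078125) [[230.0, -84.0], [587.0, -299.0], [691.0, -126.0], [335.0, 89.0]]
holder 0.02 ((462.51593017578125, 157.46176147460938), (231.87863159179688, 242.54779052734375), 84.89653015136719) [[331.0, 53.0], [573.0, 31.0], [594.0, 262.0], [352.0, 284.0]]
table z -0.0005177285854586211
248 [[0.575, 0.196, 0.071], [0.549, 0.197, 0.067], [0.522, 0.197, 0.061], [0.497, 0.198, 0.052], [0.471, 0.199, 0.044], [0.444, 0.199, 0.039], [0.416, 0.198, 0.052], [0.391, 0.199, 0.036], [0.365, 0.203, -0.001]]
278 [[0.566, 0.115, 0.106], [0.547, 0.116, 0.069], [0.518, 0.116, 0.08], [0.495, 0.117, 0.053], [0.469, 0.118, 0.046], [0.443, 0.118, 0.034], [0.417, 0.119, 0.027], [0.39, 0.119, 0.025], [0.364, 0.12, -0.005]]
tray floor [[0.569, -0.114, 0.003], [0.457, -0.1, 0.001], [0.568, -0.181, 0.003], [0.455, -0.169, 0.006]]
[[ 0.972 -0.     0.235]
 [-0.235 -0.001  0.972]
 [ 0.    -1.    -0.001]]
cabinet [[0.634, 0.1, 0.533], [0.634, -0.105, 0.523], [0.642, -0.014, 0.57]]
```

View pics/crop0.png

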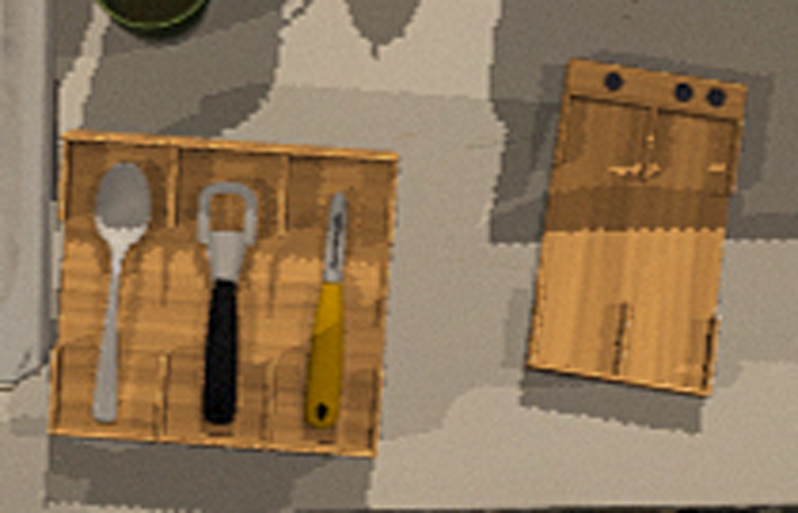

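The enlarged crop gives clean corners for the holder, tray and tools. I'll cast rays from those onto planes at the right heights.

```bash
cat >> h.py <<'E'
def ray(u,v,name='top'):
    c=get_calibration(name);K=c['K'];T=np.array(c['pose'])
    d=T[:3,:3]@np.array([(u-K[0][2])/K[0][0],-(v-K[1][2])/K[1][1],-1]);return T[:3,3],d
def onplane(u,v,n,o,name='top'):
    c,d=ray(u,v,name);n=np.array(n,float);return c+d*(n@(np.array(o)-c))/(n@d)
E
python3 - <<'E'
from h import *
cr=lambda x,y:(205+(x+.5)/3.8-.5,165+(y+.5)/3.8-.5)
Z=[0,0,1]
H=[onplane(*cr(x,y),Z,[0,0,z]) for x,y,z in((65,132,.111),(398,155,.111),(376,455,.037),(52,435,.037))]
T=[onplane(*cr(x,y),Z,[0,0,.022]) for x,y in((571,58),(746,85),(708,396),(528,370))]
for nm,C in(('holder',H),('tray',T)):
    C=np.array(C);c=C.mean(0);f=C[0]+C[1]-C[2]-C[3];yw=np.arctan2(f[1],f[0]);l=C[0]+C[3]-C[1]-C[2]
    print(nm,C[:,:2].round(4).tolist(),'c',c.round(4),'yaw',yw.round(4),'yaw2',np.arctan2(-l[0],l[1]).round(4),'len',np.hypot(*f[:2])/2,'wid',np.hypot(*l[:2])/2)
    if nm=='holder': hc,hy=c,yw
ax=np.array([np.cos(hy),np.sin(hy),0]);ay=np.array([-ax[1],ax[0],0]);n=np.array([0,0,1])*np.cos(.3)-ax*np.sin(.3)
o=np.array([hc[0],hc[1],.048])
for nm,pts in(('opener',((219,423,10),(225,281,14),(228,183,20))),('peeler',((320,427,9),(328,281,13),(340,193,18)))):
    Q=[onplane(*cr(x,y),n,o+n*h/1000) for x,y,h in pts]
    print(nm,[q.round(4).tolist() for q in Q],'local',[((q-o)@ax/np.cos(.3)*1).round(4).tolist()+0 for q in Q],[((q-o)@ay).round(4) for q in Q],'len',np.linalg.norm(Q[2]-Q[0]).round(4),'yaw',np.arctan2(*(Q[2]-Q[0])[[1,0]]).round(4))
E
```

```text
holder [[0.5829, 0.2609], [0.563, 0.0338], [0.3638, 0.0511], [0.3811, 0.2787]] c [0.4727 0.1561 0.074 ] yaw -0.0871 yaw2 -0.0817 len 0.20124933585374383 wid 0.22808457969252482
tray [[0.6521, -0.1005], [0.6293, -0.2285], [0.4021, -0.1867], [0.4225, -0.0594]] c [ 0.5265 -0.1438  0.022 ] yaw -0.1795 yaw2 -0.168 len 0.2321284331994209 wid 0.12942206202558978
opener [[0.3879, 0.1613, 0.0322], [0.4844, 0.1546, 0.0663], [0.549, 0.1506, 0.0926]] local [-0.0889, 0.0123, 0.0801] [np.float64(-0.0022), np.float64(-0.0005), np.float64(0.0012)] len 0.1724 yaw -0.0663
peeler [[0.384, 0.09, 0.0319], [0.4832, 0.0827, 0.0668], [0.5412, 0.0735, 0.0902]] local [-0.0865, 0.0176, 0.0789] [np.float64(-0.0736), np.float64(-0.0722), np.float64(-0.0764)] len 0.1684 yaw -0.1048
```

```bash
cat >> h.py <<'E'
from scipy.spatial.transform import Rotation as Rn
def Rt(yaw,tilt):
    a=np.array([np.cos(yaw)*np.cos(tilt),np.sin(yaw)*np.cos(tilt),np.sin(tilt)]);z=np.array([-np.sin(yaw),np.cos(yaw),0]);y=np.cross(z,a);return np.stack([a,y,z],1)
def rows(*targets,base=None):
    s=status.get_state();p0,R0=(s['ee_pos'],Rn.from_quat(s['eef_rot']).as_matrix()) if base is None else base
    print('t',s['time_s'],'ee',p0.round(4),'w',round(s['width'],3),'F',s['force'].round(1),'jp',s['joint_pos'].round(2))
    for p,yaw,tilt in targets:
        print('mm',(R0.T@(np.array(p)-p0)*1000).round(1),'deg',np.degrees(Rn.from_matrix(R0.T@Rt(yaw,tilt)).as_rotvec()).round(2))
E
python3 -c "
from h import *
print(Rt(-.066,.3).round(3))
rows(((.44,.158,.20),-.066,.3),((.441,.158,.14),-.066,.3))"
```

```text
[[ 0.953  0.295  0.066]
 [-0.063 -0.019  0.998]
 [ 0.296 -0.955  0.   ]]
t 0.1 ee [0.1524 0.6314 0.2217] w 1.003 F [ 0.2  0.3 -0.3] jp [-1.43  0.33  0.04  1.47 -0.01  1.34 -0.06]
mm [ 390.6   22.4 -392.7] deg [  1.55  -9.7  -17.15]
mm [ 391.6   82.4 -392.4] deg [  1.55  -9.7  -17.15]
```

Emit:
servo_tool([
  [108,391,20,-393,1.55,-9.7,-17.15],
  [108,391,20,-393,1.55,-9.7,-17.15],
  [108,391,20,-393,1.55,-9.7,-17.15],
  [108,391,20,-393,1.55,-9.7,-17.15],
  [108,391,20,-393,1.55,-9.7,-17.15],
  [108,391,20,-393,1.55,-9.7,-17.15],
  [108,391,20,-393,1.55,-9.7,-17.15],
  [108,391,20,-393,1.55,-9.7,-17.15],
  [108,391,20,-393,1.55,-9.7,-17.15],
  [108,391,20,-393,1.55,-9.7,-17.15],
  [108,391,20,-393,1.55,-9.7,-17.15],
  [108,391,20,-393,1.55,-9.7,-17.15],
  [108,391,20,-393,1.55,-9.7,-17.15],
  [108,391,20,-393,1.55,-9.7,-17.15],
  [108,391,20,-393,1.55,-9.7,-17.15],
  [108,391,20,-393,1.55,-9.7,-17.15],
  [108,391,20,-393,1.55,-9.7,-17.15],
  [108,391,20,-393,1.55,-9.7,-17.15],
], newtons=25)

```text
time_s: 1.6
ee_pos: [0.4398, 0.1593, 0.2025]
eef_rot: [0.702, 0.083, 0.128, -0.696]
force: [-0.4, 0.7, -0.5]
width: 0.575
```

```bash
python3 -c "
from h import *
rows(((.4535,.1572,.09),-.066,.3),((.4652,.1564,.051),-.066,.3))"
```

```text
t 1.6 ee [0.4398 0.1593 0.2025] w 0.575 F [-0.4  0.7 -0.5] jp [-1.16 -0.3   0.48  2.15  0.39  1.07  0.67]
mm [-20.1 111.6  -1.4] deg [-0.09  0.1   0.01]
mm [-20.4 152.3  -1.4] deg [-0.09  0.1   0.01]
```

Emit:
servo_tool([
  [108,-10,30,-1,0,0,0],
  [108,-20,60,-1.4,0,0,0],
  [108,-20,90,-1.4,0,0,0],
  [108,-20,112,-1.4,0,0,0],
  [108,-20,112,-1.4,0,0,0],
  [108,-20,112,-1.4,0,0,0],
])

```text
time_s: 2.1
ee_pos: [0.4535, 0.156, 0.0891]
eef_rot: [0.703, 0.083, 0.128, -0.695]
force: [0.3, 1.0, -0.3]
width: 0.579
```

```bash
python3 - <<'E'
from h import *
a,_=grab('top','top1');b,_=grab('scene','scene1')
x=cv2.resize(a[180:300,200:330],None,fx=3.3,fy=3.3,interpolation=2);y=cv2.resize(b[160:290,170:320],None,fx=2.5,fy=2.5,interpolation=2)
h=max(x.shape[0],y.shape[0]);f=lambda q:cv2.copyMakeBorder(q,0,h-q.shape[0],0,0,0)
cv2.imwrite('pics/c1.png',np.hstack([f(x),f(y)])[:,:,::-1])
rows(((.4652,.1564,.051),-.066,.3))
E
```

```text
t 2.2 ee [0.4545 0.1569 0.0909] w 0.574 F [-0.4 -0.7  1. ] jp [-1.16 -0.12  0.58  2.27  0.36  0.76  0.69]
mm [-1.6 41.3  0.1] deg [-0.12  0.03  0.06]
```

View pics/c1.png

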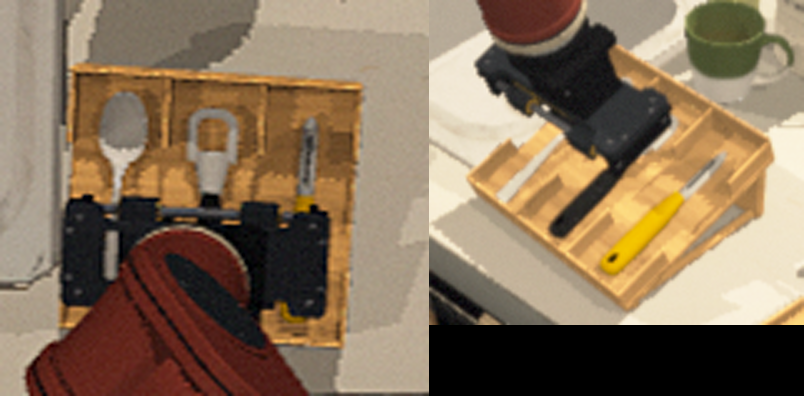

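The gripper is centred over the opener's handle (crop 210,200), clear of the spoon and peeler. I'll descend and grip.

Emit:
servo_tool([
  [108,-0.5,12,0,0,0,0],
  [108,-1,24,0,0,0,0],
  [108,-1,34,0,0,0,0],
  [108,-1,41,0,0,0,0],
  [108,-1,41,0,0,0,0],
  [108,-1,41,0,0,0,0],
])

```text
time_s: 2.7
ee_pos: [0.4656, 0.1556, 0.0509]
eef_rot: [0.702, 0.083, 0.129, -0.696]
force: [-0.3, 0.8, 0.2]
width: 0.577
```

```bash
python3 -c "
from h import *
rows(((.4652,.1564,.051),-.066,.3))"
```

```text
t 2.7 ee [0.4656 0.1556 0.0509] w 0.577 F [-0.3  0.8  0.2] jp [-1.15 -0.01  0.62  2.29  0.3   0.63  0.75]
mm [-0.4 -0.2  0.7] deg [-0.1  -0.02  0.03]
```

Emit:
servo_tool([
  [140,0,0,0,0,0,0],
  [160,0,0,0,0,0,0],
  [180,0,0,0,0,0,0],
  [200,0,0,0,0,0,0],
  [220,0,0,0,0,0,0],
  [220,0,0,0,0,0,0],
  [220,0,0,0,0,0,0],
  [220,0,0,0,0,0,0],
], newtons=25)

```text
time_s: 3.37
ee_pos: [0.4655, 0.1553, 0.0503]
eef_rot: [0.702, 0.083, 0.129, -0.696]
force: [-1.1, 0.7, 2.7]
width: 0.225
```

Emit:
servo_tool([
  [220,0,-10,0,0,0,0],
  [220,0,-25,0,0,0,0],
  [220,0,-50,0,0,0,0],
  [220,0,-75,0,0,0,0],
  [220,0,-95,0,0,0,0],
  [220,0,-95,0,0,0,0],
  [220,0,-95,0,0,0,0],
])

```text
time_s: 3.95
ee_pos: [0.4376, 0.1575, 0.1416]
eef_rot: [0.701, 0.083, 0.129, -0.696]
force: [-0.3, 0.4, -1.2]
width: 0.231
```

```bash
python3 - <<'E'
from h import *
b,_=grab('scene','scene2')
cv2.imwrite('pics/c2.png',cv2.resize(b[120:290,170:370],None,fx=3,fy=3,interpolation=2)[:,:,::-1])
# tray axis yaw -.172 ; pocket one
rows(((.45,.0,.20),-.1,.15),((.520,-.110,.12),-.172,0),((.520,-.110,.06),-.172,0))
E
```

```text
t 4.0 ee [0.4373 0.1569 0.1406] w 0.231 F [ 0.4  0.5 -0.8] jp [-1.17 -0.25  0.52  2.24  0.4   0.92  0.64]
mm [  39.7  -50.3 -155.6] deg [-0.54  1.88  8.59]
mm [  89.7   48.8 -260.9] deg [-1.02  6.02 17.17]
mm [  72.   106.1 -261. ] deg [-1.02  6.02 17.17]
```

View pics/c2.png

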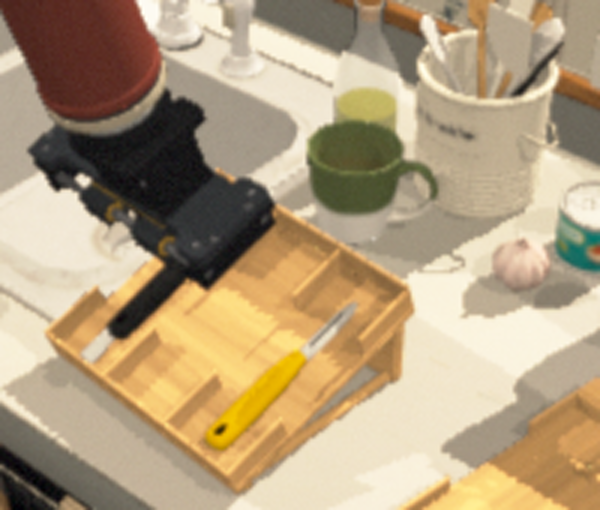

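Opener held (width 0.23, weight about 0.8 N) and the spoon and peeler are undisturbed. Moving to the one-stud pocket.

Emit:
servo_tool([
  [220,10,-30,-30,0,0,2],
  [220,25,-50,-70,0,1,5],
  [220,33,-50,-105,-0.3,1.5,7],
  [220,40,-50,-140,-0.5,2,9],
  [220,48,-42,-165,-0.7,3,11],
  [220,58,-30,-190,-0.8,4,13],
  [220,70,-10,-215,-0.9,5,15],
  [220,80,15,-240,-1,6,17.2],
  [220,88,38,-261,-1,6,17.2],
  [220,88,49,-261,-1,6,17.2],
  [220,88,49,-261,-1,6,17.2],
  [220,88,49,-261,-1,6,17.2],
  [220,88,49,-261,-1,6,17.2],
])

```text
time_s: 5.08
ee_pos: [0.5174, -0.1114, 0.1186]
eef_rot: [0.706, -0.063, 0.06, -0.703]
force: [-0.6, -0.6, 0.0]
width: 0.224
```

```bash
python3 - <<'E'
from h import *
b,_=grab('scene','scene3');a,_=grab('top','top3')
x=cv2.resize(a[170:290,330:420],None,fx=3.5,fy=3.5,interpolation=2);y=cv2.resize(b[200:340,290:400],None,fx=3.2,fy=3.2,interpolation=2)
h=max(x.shape[0],y.shape[0]);f=lambda q:cv2.copyMakeBorder(q,0,h-q.shape[0],0,0,0)
cv2.imwrite('pics/c3.png',np.hstack([f(x),f(y)])[:,:,::-1])
rows(((.518,-.110,.04),-.172,0),((.518,-.110,.012),-.172,0))
E
```

```text
t 5.1833 ee [ 0.5183 -0.1097  0.12  ] w 0.229 F [-1.   0.8 -0.5] jp [-0.86  0.32  1.16  1.92 -0.32  1.11  1.83]
mm [-0.2 80.  -0.4] deg [ 0.01  0.02 -0.02]
mm [ -0.2 108.   -0.4] deg [ 0.01  0.02 -0.02]
```

View pics/c3.png

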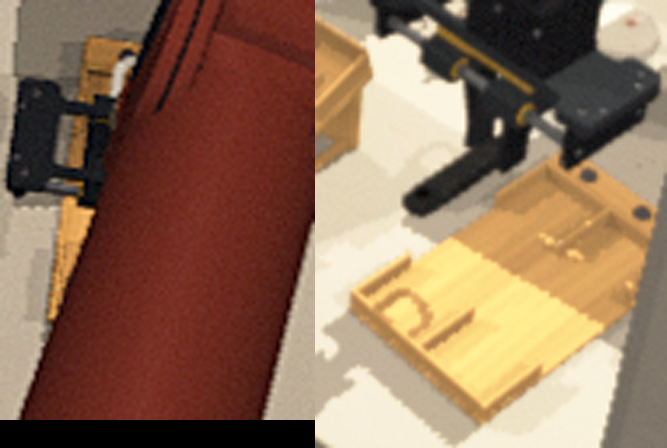

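The opener is over the one-stud pocket, level with its axis. The handle end is near (415,205) in the scene crop. Lowering.

Emit:
servo_tool([
  [220,0,25,0,0,0,0],
  [220,0,50,0,0,0,0],
  [220,0,75,0,0,0,0],
  [220,0,92,0,0,0,0],
  [220,0,100,0,0,0,0],
  [220,0,104,0,0,0,0],
  [220,0,107,0,0,0,0],
  [220,0,107,0,0,0,0],
  [220,0,107,0,0,0,0],
])

```text
time_s: 5.93
ee_pos: [0.5192, -0.1098, 0.0138]
eef_rot: [-0.704, 0.06, -0.061, 0.705]
force: [0.1, -0.6, -0.7]
width: 0.226
```

```bash
python3 - <<'E'
from h import *
b,_=grab('scene','scene4')
cv2.imwrite('pics/c4.png',cv2.resize(b[200:340,270:410],None,fx=4,fy=4,interpolation=2)[:,:,::-1])
rows(((.518,-.110,.0103),-.172,0))
E
```

```text
t 5.9833 ee [ 0.5192 -0.1099  0.0138] w 0.227 F [ 1.   0.6 -1. ] jp [-0.7   0.48  1.    2.01 -0.51  0.92  1.97]
mm [-1.2  3.5 -0.3] deg [-0.02  0.03  0.07]
```

View pics/c4.png

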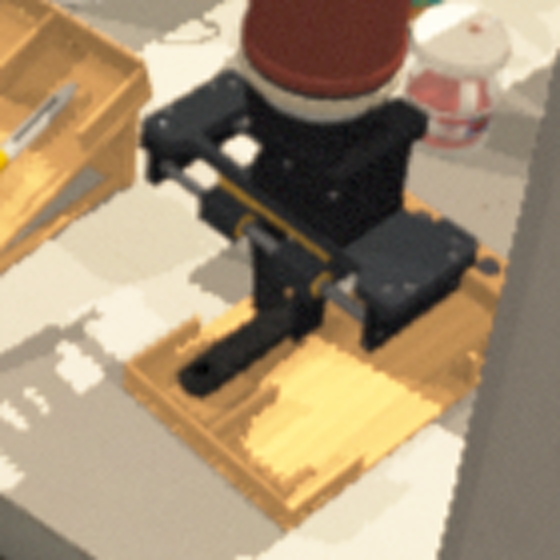

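Handle end at (195,380) is inside the near end of the left pocket. Stepping down gently to contact.

Emit:
servo_tool([
  [220,-1,1,0,0,0,0],
  [220,-1,2,0,0,0,0],
  [220,-1,2.5,0,0,0,0],
  [220,-1,2.5,0,0,0,0],
])

```text
time_s: 6.32
ee_pos: [0.5186, -0.1099, 0.0119]
eef_rot: [-0.704, 0.06, -0.061, 0.705]
force: [-3.1, 1.3, 17.6]
width: 0.224
```

Emit:
servo_tool([
  [220,0,0.5,0,0,0,0],
  [220,0,1,0,0,0,0],
  [220,0,1,0,0,0,0],
])

```text
time_s: 6.57
ee_pos: [0.5188, -0.1101, 0.0115]
eef_rot: [-0.704, 0.06, -0.061, 0.705]
force: [-7.1, 3.5, 27.0]
width: 0.231
```

Contact confirmed. I'll relieve the push and open.

Emit:
servo_tool([
  [220,0,-1,0,0,0,0],
  [220,0,-2,0,0,0,0],
  [220,0,-2,0,0,0,0],
])

```text
time_s: 6.82
ee_pos: [0.5183, -0.1099, 0.012]
eef_rot: [0.704, -0.06, 0.061, -0.704]
force: [0.5, -0.2, 6.0]
width: 0.227
```

Emit:
servo_tool([
  [190,0,0,0,0,0,0],
  [170,0,0,0,0,0,0],
  [150,0,0,0,0,0,0],
  [130,0,0,0,0,0,0],
  [110,0,0,0,0,0,0],
  [108,0,0,0,0,0,0],
  [108,0,0,0,0,0,0],
])

```text
time_s: 7.4
ee_pos: [0.5173, -0.1098, 0.0112]
eef_rot: [0.705, -0.061, 0.06, -0.704]
force: [0.3, 0.4, 0.0]
width: 0.556
```

Emit:
servo_tool([
  [108,0,-10,0,0,0,0],
  [108,0,-30,0,0,0,0],
  [108,0,-60,0,0,0,0],
  [108,0,-100,0,0,0,0],
  [108,0,-140,0,0,0,0],
  [108,0,-180,0,0,0,0],
  [108,0,-180,0,0,0,0],
  [108,0,-180,0,0,0,0],
])

```text
time_s: 8.07
ee_pos: [0.5188, -0.1099, 0.1937]
eef_rot: [-0.704, 0.059, -0.062, 0.705]
force: [0.2, -0.4, -0.2]
width: 0.577
```

```bash
python3 - <<'E'
from h import *
# peeler: ends (.384,.09),(.5412,.0735), yaw -.105
ax=np.array([np.cos(-.0871),np.sin(-.0871)])
P0=np.array([.384,.09]);P1=np.array([.5412,.0735]);m=(P0+P1)/2;g=m+(P1-P0)/np.linalg.norm(P1-P0)*(-.003)
z=.048+((g-np.array([.4727,.1561]))@ax)*np.tan(.3)
n=np.r_[-np.sin(.3)*ax,np.cos(.3)]
f=np.r_[g,z];print('floor pt',f.round(4))
t=f+.005*n;u=f+.045*n;v=f+.12*n;print(t,u,v)
rows(((.46,-.0,.21),-.12,.15),(v,-.1,.3),(u,-.1,.3),(t,-.1,.3))
E
```

```text
floor pt [0.4596 0.0821 0.046 ]
[0.45814439 0.0821917  0.05073706] [0.44636839 0.08321999 0.08895052] [0.4242884  0.08514804 0.16060075]
t 8.0667 ee [ 0.5188 -0.1099  0.1937] w 0.577 F [ 0.2 -0.4 -0.2] jp [-0.97  0.21  1.25  1.84 -0.21  1.24  1.74]
mm [-76.7 -16.4  98.3] deg [ 0.11 -2.95 -8.39]
mm [-126.6   33.   176. ] deg [  0.5   -4.08 -16.98]
mm [-104.7  104.8  177.7] deg [  0.5   -4.08 -16.98]
mm [-93.1 143.  178.6] deg [  0.5   -4.08 -16.98]
```

Emit:
servo_tool([
  [108,-25,-5,35,0,-1,-3],
  [108,-52,-12,68,0,-2,-6],
  [108,-77,-16,98,0.1,-3,-8.4],
  [108,-90,-5,120,0.3,-3.5,-12],
  [108,-102,15,145,0.4,-4,-15],
  [108,-110,40,168,0.5,-4.1,-17],
  [108,-115,70,177,0.5,-4.1,-17],
  [108,-115,70,177,0.5,-4.1,-17],
  [108,-115,70,177,0.5,-4.1,-17],
  [108,-115,70,177,0.5,-4.1,-17],
])

```text
time_s: 8.9
ee_pos: [0.4316, 0.0851, 0.1183]
eef_rot: [0.706, 0.069, 0.136, -0.692]
force: [-0.4, 0.1, -0.6]
width: 0.577
```

```bash
python3 - <<'E'
from h import *
a,_=grab('top','top5');b,_=grab('scene','scene5')
x=cv2.resize(a[170:300,210:410],None,fx=2.2,fy=2.2,interpolation=2);y=cv2.resize(b[190:340,190:410],None,fx=1.6,fy=1.6,interpolation=2)
h=max(x.shape[0],y.shape[0]);f=lambda q:cv2.copyMakeBorder(q,0,h-q.shape[0],0,0,0)
cv2.imwrite('pics/c5.png',np.hstack([f(x),f(y)])[:,:,::-1])
rows(((.4464,.0832,.089),-.1,.3),((.4581,.0822,.0507),-.1,.3))
E
```

```text
t 9.0 ee [0.4341 0.0835 0.1208] w 0.572 F [-0.4  0.1  1.7] jp [-0.99 -0.29  0.51  2.32  0.4   0.87  0.76]
mm [ 2.5 34.   1. ] deg [ 0.21  0.08 -0.27]
mm [ 2.6 74.   1.4] deg [ 0.21  0.08 -0.27]
```

View pics/c5.png

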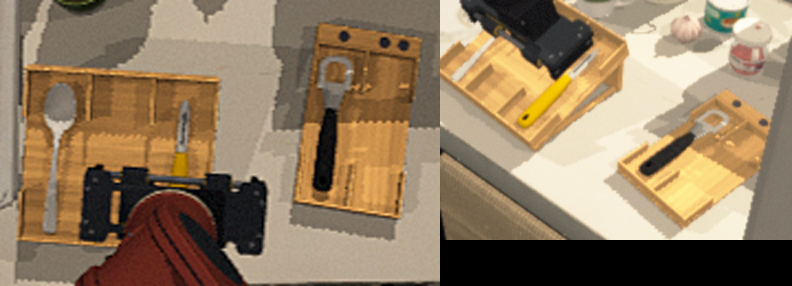

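The opener lies in the one-stud pocket with its head to the stud (crop 335,70), and the gripper is centred over the peeler. Descending.

Emit:
servo_tool([
  [108,1,12,1,0,0,0],
  [108,2,24,1,0,0,0],
  [108,2.5,36,1,0,0,0],
  [108,2.5,48,1,0,0,0],
  [108,2.5,55,1,0,0,0],
  [108,2.5,55,1,0,0,0],
])

```text
time_s: 9.5
ee_pos: [0.453, 0.0821, 0.0688]
eef_rot: [0.705, 0.069, 0.139, -0.692]
force: [-1.0, 0.2, -0.7]
width: 0.574
```

```bash
python3 -c "
from h import *
rows(((.4581,.0822,.0507),-.1,.3))"
```

```text
t 9.5 ee [0.453  0.0821 0.0688] w 0.574 F [-1.   0.2 -0.7] jp [-1.   -0.15  0.59  2.34  0.36  0.69  0.81]
mm [-0.5 18.8  0.7] deg [ 0.21 -0.03 -0.26]
```

Emit:
servo_tool([
  [108,0,8,0.5,0,0,0],
  [108,-0.5,15,0.5,0,0,0],
  [108,-0.5,18.5,0.5,0,0,0],
  [108,-0.5,18.5,0.5,0,0,0],
  [108,-0.5,18.5,0.5,0,0,0],
])

```text
time_s: 9.92
ee_pos: [0.4579, 0.0831, 0.0517]
eef_rot: [0.705, 0.069, 0.139, -0.692]
force: [-0.2, 0.1, -0.0]
width: 0.574
```

Emit:
servo_tool([
  [140,0,0,0,0,0,0],
  [160,0,0,0,0,0,0],
  [180,0,0,0,0,0,0],
  [200,0,0,0,0,0,0],
  [220,0,0,0,0,0,0],
  [220,0,0,0,0,0,0],
  [220,0,0,0,0,0,0],
  [220,0,0,0,0,0,0],
])

```text
time_s: 10.58
ee_pos: [0.4579, 0.0834, 0.0516]
eef_rot: [0.704, 0.069, 0.139, -0.693]
force: [-0.0, 0.0, 0.8]
width: 0.228
```

Emit:
servo_tool([
  [220,3,-10,0,0,0,0],
  [220,9,-28,0,0,0,0],
  [220,16,-52,0,0,0,0],
  [220,24,-76,0,0,0,0],
  [220,30,-95,0,0,0,0],
  [220,30,-95,0,0,0,0],
  [220,30,-95,0,0,0,0],
])

```text
time_s: 11.17
ee_pos: [0.4593, 0.0837, 0.1519]
eef_rot: [0.704, 0.07, 0.14, -0.693]
force: [-0.3, -0.1, -1.5]
width: 0.231
```

```bash
python3 - <<'E'
from h import *
rows(((.47,-.04,.19),-.13,.15),((.507,-.1727,.13),-.172,0))
p,d=capture('top');P=cloud(d,'top');print('spoon region ok')
np.savez('top6.npz',p=p,d=d)
hsv=cv2.cvtColor(p,cv2.COLOR_RGB2HSV);m=np.zeros(p.shape[:2],np.uint8);m[190:270,340:400]=1
n,l,s,c=cv2.connectedComponentsWithStats(((m>0)&(hsv[...,2]<60)).astype(np.uint8))
for k in range(1,n):
    if s[k,4]>30:
        v,u=np.where(l==k);Q=np.array([onplane(a,b,[0,0,1],[0,0,.02]) for a,b in zip(u,v)]);r=cv2.minAreaRect((Q[:,:2]*1000).astype(np.float32));print(r)
        loc=(Q[:,:2]-[.520,-.110])@np.array([[.985,.171],[-.171,.985]]);print(loc.min(0),loc.max(0))
E
```

```text
t 11.1667 ee [0.4593 0.0837 0.1519] w 0.231 F [-0.3 -0.1 -1.5] jp [-1.   -0.28  0.54  2.23  0.38  0.92  0.81]
mm [  33.2  -29.6 -122.1] deg [-0.36  1.68  8.46]
mm [  63.4   42.5 -250.4] deg [-0.59  4.1  17.05]
spoon region ok
((489.1899719238281, -101.43559265136719), (22.317218780517578, 104.17681121826172), 80.40216827392578)
[-0.08390431 -0.00809343] [0.02026067 0.01424793]
```

Emit:
servo_tool([
  [220,10,-15,-30,0,0.3,2],
  [220,20,-28,-65,-0.1,0.8,4],
  [220,27,-30,-95,-0.2,1.2,6],
  [220,33,-28,-122,-0.3,1.7,8.5],
  [220,40,-15,-152,-0.4,2.3,11],
  [220,47,0,-182,-0.5,3,13],
  [220,55,18,-213,-0.5,3.6,15],
  [220,61,34,-240,-0.6,4.1,17],
  [220,63,42,-250,-0.6,4.1,17],
  [220,63,42,-250,-0.6,4.1,17],
  [220,63,42,-250,-0.6,4.1,17],
  [220,63,42,-250,-0.6,4.1,17],
])

```text
time_s: 12.22
ee_pos: [0.5049, -0.1731, 0.129]
eef_rot: [0.706, -0.062, 0.06, -0.703]
force: [0.6, 0.3, -0.7]
width: 0.235
```

```bash
python3 - <<'E'
from h import *
b,_=grab('scene','scene7')
cv2.imwrite('pics/c7.png',cv2.resize(b[180:350,250:420],None,fx=3,fy=3,interpolation=2)[:,:,::-1])
rows(((.507,-.1727,.04),-.172,0),((.507,-.1727,.015),-.172,0))
E
```

```text
t 12.2667 ee [ 0.5055 -0.1719  0.1297] w 0.232 F [ 0.   0.1 -0.2] jp [-0.73  0.31  1.14  1.9  -0.31  1.13  1.93]
mm [ 1.7 89.7 -0.3] deg [ 0.11  0.   -0.07]
mm [  1.8 114.7  -0.3] deg [ 0.11  0.   -0.07]
```

View pics/c7.png

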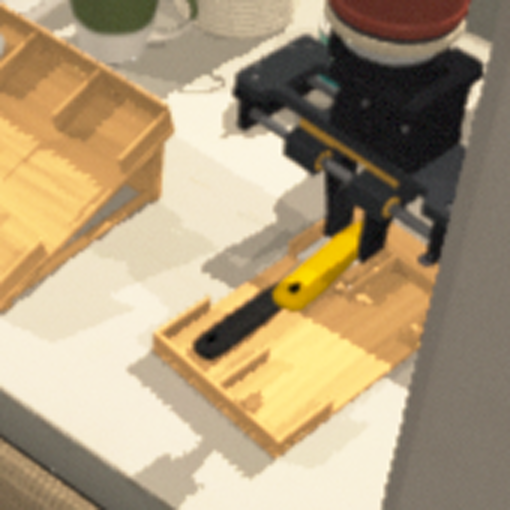

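The peeler (handle end at 290,293 in the crop) is above the tray and heading into the right pocket. Lowering, then stepping to contact.

Emit:
servo_tool([
  [220,1,25,0,0,0,0],
  [220,1.7,50,0,0,0,0],
  [220,1.7,75,0,0,0,0],
  [220,1.7,92,0,0,0,0],
  [220,1.7,102,0,0,0,0],
  [220,1.7,108,0,0,0,0],
  [220,1.7,111,0,0,0,0],
  [220,1.7,111,0,0,0,0],
  [220,1.7,111,0,0,0,0],
])

```text
time_s: 13.02
ee_pos: [0.5083, -0.173, 0.02]
eef_rot: [0.705, -0.06, 0.061, -0.704]
force: [0.2, -0.2, -1.0]
width: 0.234
```

Emit:
servo_tool([
  [220,0,1,0,0,0,0],
  [220,0,1,0,0,0,0],
])

```text
time_s: 13.18
ee_pos: [0.5081, -0.1732, 0.0185]
eef_rot: [0.705, -0.06, 0.061, -0.704]
force: [-0.4, -0.1, -0.5]
width: 0.231
```

Emit:
servo_tool([
  [220,0,1,0,0,0,0],
  [220,0,1,0,0,0,0],
])

```text
time_s: 13.35
ee_pos: [0.5077, -0.1732, 0.0171]
eef_rot: [0.705, -0.061, 0.061, -0.704]
force: [-0.1, 0.6, 0.5]
width: 0.23
```

Emit:
servo_tool([
  [220,0,1,0,0,0,0],
  [220,0,1.5,0,0,0,0],
  [220,0,1.5,0,0,0,0],
])

```text
time_s: 13.6
ee_pos: [0.5075, -0.1732, 0.0153]
eef_rot: [0.705, -0.061, 0.06, -0.704]
force: [0.1, -0.5, -0.6]
width: 0.228
```

Emit:
servo_tool([
  [220,0,0.7,0,0,0,0],
  [220,0,0.7,0,0,0,0],
])

```text
time_s: 13.77
ee_pos: [0.5076, -0.1732, 0.0147]
eef_rot: [0.705, -0.061, 0.061, -0.704]
force: [-0.2, 0.2, -1.1]
width: 0.231
```

Emit:
servo_tool([
  [220,0,0.7,0,0,0,0],
  [220,0,0.7,0,0,0,0],
])

```text
time_s: 13.93
ee_pos: [0.5077, -0.1732, 0.0141]
eef_rot: [0.705, -0.061, 0.061, -0.704]
force: [-0.2, -0.2, -0.2]
width: 0.229
```

Emit:
servo_tool([
  [220,0,0.7,0,0,0,0],
  [220,0,0.7,0,0,0,0],
])

```text
time_s: 14.1
ee_pos: [0.5079, -0.1733, 0.0137]
eef_rot: [0.705, -0.061, 0.061, -0.704]
force: [-1.3, 0.5, 6.0]
width: 0.228
```

Light contact (6 N), so I'll release and retreat.

Emit:
servo_tool([
  [190,0,0,0,0,0,0],
  [170,0,0,0,0,0,0],
  [150,0,0,0,0,0,0],
  [130,0,0,0,0,0,0],
  [110,0,0,0,0,0,0],
  [108,0,0,0,0,0,0],
  [108,0,0,0,0,0,0],
])

```text
time_s: 14.68
ee_pos: [0.5076, -0.1731, 0.0133]
eef_rot: [0.705, -0.061, 0.061, -0.704]
force: [0.5, 1.2, 0.1]
width: 0.555
```

Emit:
servo_tool([
  [108,0,-10,0,0,0,0],
  [108,0,-30,0,0,0,0],
  [108,0,-60,0,0,0,0],
  [108,0,-100,0,0,0,0],
  [108,0,-130,15,0,0,0],
  [108,-5,-160,50,0,0,0],
  [108,-10,-170,90,0,0,0],
  [108,-15,-170,130,0,0,0],
  [108,-20,-170,170,0,0,0],
  [108,-25,-170,210,0,0,0],
  [108,-25,-170,230,0,0,0],
  [108,-25,-170,230,0,0,0],
  [108,-25,-170,230,0,0,0],
])

```text
time_s: 15.77
ee_pos: [0.5225, 0.0588, 0.1832]
eef_rot: [0.706, -0.06, 0.06, -0.704]
force: [-0.6, -0.6, 0.2]
width: 0.575
```

```bash
python3 - <<'E'
from h import *
a,_=grab('top','top8');b,_=grab('scene','scene8')
x=cv2.resize(a[100:300,140:420],None,fx=1.5,fy=1.5,interpolation=2);y=cv2.resize(b[200:340,290:400],None,fx=3,fy=3,interpolation=2)
h=max(x.shape[0],y.shape[0]);f=lambda q:cv2.copyMakeBorder(q,0,h-q.shape[0],0,0,0)
cv2.imwrite('pics/c8.png',np.hstack([f(x),f(y)])[:,:,::-1])
rows()
hsv=cv2.cvtColor(a,cv2.COLOR_RGB2HSV);A=np.array([[.985,.171],[-.171,.985]])
for nm,m,o in(('black',hsv[...,2]<60,(.520,-.110)),('yellow',(hsv[...,0]>20)&(hsv[...,0]<32)&(hsv[...,1]>200),(.509,-.173))):
    m=m.copy();m[:,:340]=0;m[:,402:]=0;m[:195]=0;m[272:]=0
    v,u=np.where(m);Q=np.array([onplane(i,j,[0,0,1],[0,0,.02]) for i,j in zip(u,v)]);loc=(Q[:,:2]-o)@A;print(nm,len(u),np.percentile(loc,[1,50,99],axis=0).round(3).tolist())
E
```

```text
t 15.8667 ee [0.5225 0.0564 0.1832] w 0.574 F [-0.9 -0.2  0. ] jp [-1.24  0.18  1.18  1.86 -0.18  1.22  1.39]
black 434 [[-0.083, -0.067], [-0.014, 0.008], [0.074, 0.062]]
yellow 267 [[-0.08, -0.012], [-0.032, 0.001], [0.021, 0.012]]
```

View pics/c8.png

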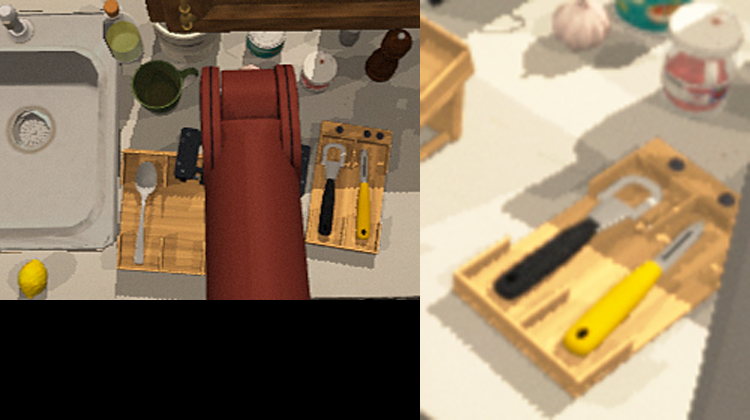

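Both tools lie in their pockets with their working ends to the studs (opener at 330,190, peeler at 364,195 in the top crop). The spoon, lemon, mug, garlic and jar are in place and the arm is clear, so I'm handing in.

```bash
python3 -c "
from h import *
print(job.sign_off())"
```

```text
the job is handed in; nothing more can be done
None
```

I laid the bottle opener in the one-stud pocket first, then the peeler in the two-stud pocket. I signed the job off at about 16 s of the 64 s allowed.

**How they were laid:** I lowered each tool until it touched the floor of its pocket, and only then opened the fingers. The opener's last step pressed harder than needed, about 28 N at the wrist, so I eased it back to about 6 N before opening. The peeler was released at about 6 N.

**Last checks:**
- **Position:** both tools lie inside their pockets with their working ends towards the studs. The final mask put the peeler's handle within about 5 mm of centre. The opener's figure, also within about 5 mm, is from just after it was laid. My final opener mask also caught other dark pixels, so there I relied on the picture.
- **Flatness:** I judged this from the pictures and the contact force, and did not measure it separately.
- **Everything else:** the spoon is still in its lane, and the lemon, garlic, mug and jam jar look undisturbed in the pictures. The gripper finished at 0.18 m height, touching nothing.

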